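# Set the gadgets to charge in their own cradles

### The arm

A 7-joint arm with a two-finger parallel gripper is mounted at the origin on the work surface. World frame = base frame: x ahead of the robot, y to its left, z up, the work surface at z = 0. Lengths are in m, angles in rad, forces in N, time in s.
With the tool pointing down it reaches from about 0.35 to 0.9 m from the base axis. Payload 7.2 kg.
Tool frame: the origin (TCP) lies between the finger pads; the fingertips stand 19 mm ahead of it and the grasp point (between the pads) is the TCP; z points along the fingers, y is the line along which they close (so a half turn about z gives the same grasp; the last joint's range is limited). The gripper opens to 88 mm and grips with 3 to 60 N. Pads are 20 mm wide; open, the fingers measure 115 mm over their backs; the gripper's body (75 mm by 178 mm) begins 61 mm behind the grasp point.
Start: joints at [-0.068, 0.411, -0.013, 1.596, 0.006, 1.134, -0.082], TCP at [0.625, -0, 0.242] pointing down, gripper open.
Joint ranges: [-2.95, 2.95], [-0.29, 1.99], [-1.47, 1.44], [0.14, 2.54], [-1.03, 4.17], [0.13, 1.85], [-2.86, 2.86]. Speed limits (rad/s): [2.39, 2.39, 3.01, 3.01, 3.14, 3.14, 3.14].

### API

Orientations are given as a unit quaternion [w, x, y, z].
In Python, from station import ctrl gives the robot as it stands. The module is installed in compiled form; this text tells all that it offers.
- The arm moves only by the tool apply_moves, never from a script. Its argument "plan" is a list of rows, each a list of 7 numbers: the opening, from 0 (shut) to 1 (fully open), then the shift along the tool's x, y, z in cm, then the turn, a rotation vector about the tool's x, y, z in units of 5 degrees (1.0 is 5 degrees). In form: [[gripper, tx, ty, tz, wx, wy, wz], ...]. A call has 1 to 10 rows; each row shifts and turns the commanded pose from where the row before left it, along the tool's axes as they then stand; what a row does not reach is not made up. A row lasts 1/12 s, in which the tool goes at most 41.7 mm and 7.16 degrees, less where a joint would pass 70% of its speed; a pose out of reach is approached as far as the arm can. A call is refused whole if a number of a shift passes 4.17 or a number of a turn 1, either way. A call with a gripper value outside its range is refused whole. The fingers move at their own pace and stop on an object; "squeeze" is the grip in N (left out, the last holds). Time passes only in rows, so rows that do not move let the fingers close. It gives the time, the measured TCP pose, the force, the opening and the grip force at its end, in the units of the state.
- ctrl.get_obs(): the state, without advancing time (a new reading comes with each control period).
- ctrl.capture(name): name is "scene" or "side" or "wrist"; returns the picture (480x640x3 uint8, red, green, blue); there is no depth.
- ctrl.camera_params(name): a dict with "mtx" (3x3 intrinsics, pixels), "position" and "rotation" of the camera in the world. Camera axes: x right, y down, z forward; pixel columns grow to the right and rows downward; lengths in m; the calibration is good to about 2 mm. A picture is of the moment at which its call begins: read the wrist's pose just before it. camera_params takes no time and is no camera call; for the wrist camera it gives the pose at the moment of the call.
- ctrl.hand_in(): hands the job in; it is judged then, once.
The state is a dict: "t": time; "joint_pos": joint angles; "qd": joint speeds; "effort": joint torques, N m; "tool_pos": TCP position; "ee_rot": TCP orientation; "ft_force": force on the tool from outside, world axes, zero at the start; "ft_torque": the same for the moment, N m; "width": finger opening in m; "finger_force": force on a finger pad.
Only numpy, scipy, OpenCV 4.12 (cv2) and the standard library are available. Lean on these libraries where they do the work, as an engineer would, in place of code of your own. Each camera call takes 0.05 s, during which the arm holds its last target. There are 200 camera calls.

### The job

Put the four gadgets on the desk to charge for the night: each goes upright into the white charging cradle whose shape and size match it (round speaker, square battery pack, oblong earbud case, long controller), lying flat on the cradle's floor inside the rim; either way round is fine. The frosted glass paperweight is not a gadget: leave it standing where it is.

Things in the scene. Friction and masses are not known exactly. Their poses are not given: they have to be found in the camera images.
- speaker: Round grey speaker puck with a dark round grille on top, 56 mm diameter, 40 mm high, 0.12 to 0.22 kg. Stands on its flat underside on the desk. Body origin: centre of the underside; z up.
- battery: Square grey battery pack with a small socket, a round button and four tiny white dots on top, 54 x 54 mm, 34 mm high, 0.11 to 0.2 kg. Stands on its flat underside on the desk. Body origin: centre of the underside; z up. x and y point square to its sides.
- earcase: Oblong white earbud case, 70 mm (its x) by 38 mm (its y), 32 mm high, under 0.1 kg. Stands on its flat underside on the desk. Body origin: centre of the underside; z up.
- controller: Long black half controller with rounded ends, 104 mm (its x) by 36 mm (its y), 28 mm high; on top a thumb stick rises to 38 mm at x = -28 mm and four buttons to 30 mm round x = +22 mm; under 0.1 kg. Stands on its flat underside on the desk. Body origin: centre of the underside; z up.
- cradle_round: White round tray with a dark floor for the speaker, 82 mm outside, 74 mm inside diameter. Fixed to the desk. Body origin: centre of its underside, on the desk; floor 3 mm and rim top 9 mm above the origin, wall 4 mm thick. About 9 mm to spare on every side of its gadget.
- cradle_square: White square tray with a dark floor for the battery pack, 80 x 80 mm outside, 72 x 72 mm inside, sides along its x and y. Fixed to the desk. Body origin: centre of its underside, on the desk; floor 3 mm and rim top 9 mm above the origin, wall 4 mm thick. About 9 mm to spare on every side of its gadget.
- cradle_oblong: White oblong tray with a dark floor for the earbud case, 96 mm (its x) by 64 mm (its y) outside, 88 x 56 mm inside. Fixed to the desk. Body origin: centre of its underside, on the desk; floor 3 mm and rim top 9 mm above the origin, wall 4 mm thick. About 9 mm to spare on every side of its gadget.
- cradle_long: White long narrow tray with a dark floor for the controller, 130 mm (its x) by 62 mm (its y) outside, 122 x 54 mm inside. Fixed to the desk. Body origin: centre of its underside, on the desk; floor 3 mm and rim top 9 mm above the origin, wall 4 mm thick. About 9 mm to spare on every side of its gadget.
- paperweight: Loose bystander: plain frosted glass cube, 50 mm on edge, 0.31 kg, standing among the gadgets; not to be moved. Origin: centre of its underside. (Other fixed bystanders stand round the work: a navy carrying shell 42 mm high with two black thumb caps on it and a white dock 95 mm high, both beyond the far row of things at x > 0.77 m, and a wooden rack of game cases 190 mm high on the robot's left at y > 0.5 m, x < 0.3 m.)

How it is judged:
By the outcome, as a careful person would: the job done as asked, in the order asked, and still so for the second after the job is handed in, with the robot touching nothing.
It also fails if it takes over 120 s, if anything falls off the work surface, if the arm or the gripper's body presses on something with over 40 N, if the wrist force passes 120 N, or if a joint passes its speed limit or range.

## Working session

There is one attempt and no reset: what is moved stays moved. The work goes in short steps, Python scripts to look and compute and a tool call to move; the robot and the scene stay as the last step left them, time stands still between calls to the robot, and variables do not carry over. Pictures are saved under pics/ and viewed, at most 14 in all, crops included, and the job is handed in when it is done.

Besides the shell and the picture viewer there is one more tool, called by a JSON object that holds its "name" and its "arguments". apply_moves: Moves the arm, as the interface text tells. Its arguments: {"type":"object","properties":{"plan":{"type":"array"},"squeeze":{"type":"number"}},"required":["plan"]}

```bash
mkdir -p pics; ls; python3 - <<'E'
from station import ctrl
import cv2,numpy as np
for n in ["scene","side"]:
    im=ctrl.capture(n); cv2.imwrite(f"pics/{n}0.png",im[:,:,::-1]); p=ctrl.camera_params(n); print(n,p)
o=ctrl.get_obs(); print(o)
E
```

```text
pics
scene {'mtx': array([[442.35098553,   0.        , 326.39763723],
       [  0.        , 442.35098553, 244.79591953],
       [  0.        ,   0.        ,   1.        ]]), 'position': array([ 0.99153631, -0.10610618,  0.82425292]), 'rotation': array([-0.21115601,  0.76732832,  0.58109704, -0.17013704])}
side {'mtx': array([[483.67706807,   0.        , 319.33765624],
       [  0.        , 483.67706807, 243.5506935 ],
       [  0.        ,   0.        ,   1.        ]]), 'position': array([0.26695611, 0.87740928, 0.54959235]), 'rotation': array([ 0.07877466, -0.12393251,  0.85566482, -0.496259  ])}
{'t': 0.1, 'joint_pos': array([-0.06818984,  0.41180575, -0.01269502,  1.59695372,  0.00558459,
        1.13430907, -0.08221409]), 'qd': array([ 2.55460260e-04, -2.31129229e-03, -9.84359109e-06, -7.71882915e-04,
        1.31865462e-05,  6.64531699e-04,  5.59456301e-04]), 'effort': array([ 1.90722414e-03, -5.89100254e+01,  6.43606726e-01, -2.91709310e+01,
       -5.37973386e-02,  1.45046425e-02,  7.40053088e-05]), 'tool_pos': array([ 6.24569641e-01, -4.84692536e-05,  2.40904780e-01]), 'ee_rot': array([-4.74715068e-04,  7.07114441e-01,  7.07098755e-01, -5.41655054e-04]), 'ft_force': array([-0.29615369,  1.07929452, -0.24735288]), 'ft_torque': array([-0.01267922, -0.04092954, -0.0069719 ]), 'finger_force': 0.0, 'width': 0.08807296354446015}
```

View pics/scene0.png

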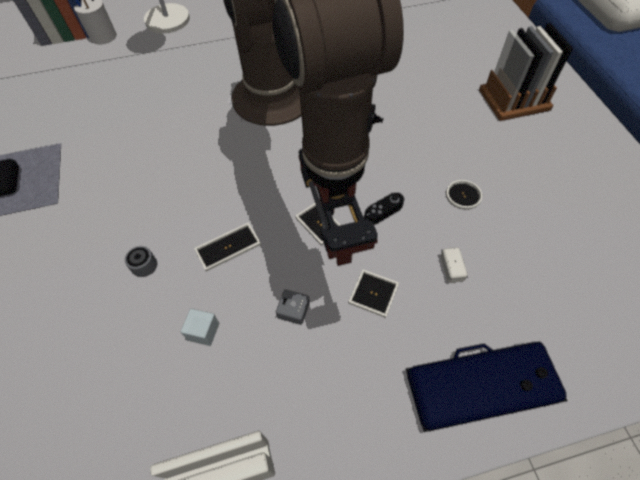

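View pics/side0.png

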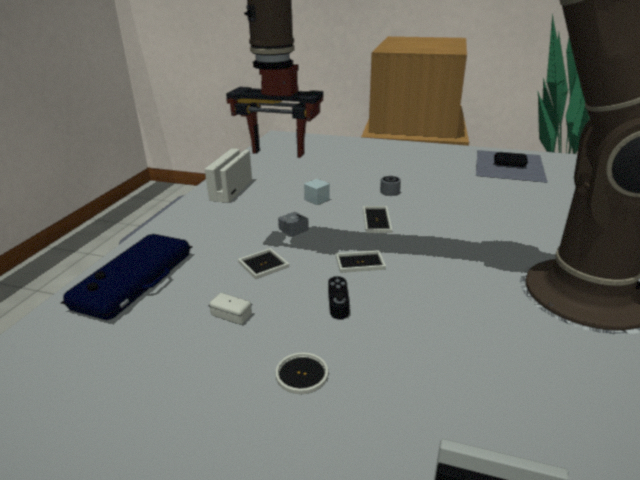

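```bash
cat > h.py <<'E'
import numpy as np,cv2
from station import ctrl
from scipy.spatial.transform import Rotation as R
def rot(q): return R.from_quat([q[1],q[2],q[3],q[0]])
def ray(p,uv,z):
    uv=np.atleast_2d(np.float64(uv)); d=np.c_[uv,np.ones(len(uv))]@np.linalg.inv(p["mtx"]).T
    d=rot(p["rotation"]).apply(d); o=p["position"]
    return o[:2]+d[:,:2]*((z-o[2])/d[:,2])[:,None]
def proj(p,X):
    c=rot(p["rotation"]).inv().apply(np.atleast_2d(X)-p["position"])@p["mtx"].T; return c[:,:2]/c[:,2:]
def rect(p,mask,roi,z):
    """largest blob of mask in roi (x0,y0,x1,y1), its outline cast to height z -> centre, sizes, yaw of long side (deg)"""
    m=np.zeros(mask.shape,np.uint8); x0,y0,x1,y1=roi; m[y0:y1,x0:x1]=mask[y0:y1,x0:x1]
    c=max(cv2.findContours(m,cv2.RETR_EXTERNAL,cv2.CHAIN_APPROX_NONE)[0],key=cv2.contourArea)
    w=ray(p,c[:,0],z)*1000
    (cx,cy),(a,b),_=r=cv2.minAreaRect(w.astype(np.float32)); q=cv2.boxPoints(r)
    e=max([q[1]-q[0],q[2]-q[1]],key=np.linalg.norm)
    return [round(float(v),1) for v in (cx,cy,max(a,b),min(a,b),np.degrees(np.arctan2(e[1],e[0]))%180)]
E
python3 - <<'E'
from h import *
for n,it in {"scene":[("speaker",(120,238,160,280),.04,'d',150),("long",(192,220,262,272),.003,'d',70),("oblong",(290,195,335,245),.003,'d',70),("controller",(362,188,408,226),.028,'d',70),("round",(440,175,488,212),.003,'d',70),("earcase",(436,242,474,285),.016,'b',200),("square",(345,265,402,318),.003,'d',70),("battery",(272,285,316,325),.017,'d',120)],
 "side":[("long",(360,203,395,235),.003,'d',70),("oblong",(333,247,388,273),.003,'d',70),("controller",(320,270,355,320),.014,'d',80),("round",(272,350,332,394),.003,'d',70),("square",(235,245,292,278),.003,'d',70),("speaker",(372,172,406,197),.02,'d',130),("earcase",(200,288,258,328),.016,'b',190),("battery",(272,205,312,240),.017,'d',115)]}.items():
    g=cv2.cvtColor(cv2.imread(f"pics/{n}0.png"),cv2.COLOR_BGR2GRAY);p=ctrl.camera_params(n)
    for k,roi,z,s,t in it:
        m=(g<t if s=='d' else g>t).astype(np.uint8)*255
        print(n,k,rect(p,m,roi,z))
p=ctrl.camera_params("scene")
print("pw",ray(p,[(198,322)],.05)); w=ctrl.camera_params("wrist"); print(w, ctrl.get_obs()["tool_pos"])
a=cv2.imread("pics/scene0.png")[160:340,110:490]; cv2.imwrite("pics/c.png",cv2.resize(a,(760,360)))
cv2.imwrite("pics/w0.png",ctrl.capture("wrist")[:,:,::-1])
E
```

```text
scene speaker [458.6, -365.9, 83.8, 57.6, 27.2]
scene long [445.4, -193.5, 118.2, 46.7, 105.8]
scene oblong [431.2, 13.4, 134.5, 77.2, 164.0]
scene controller [463.6, 153.8, 121.0, 45.5, 108.8]
scene round [458.0, 359.5, 66.7, 58.7, 73.9]
scene earcase [625.5, 260.3, 55.7, 25.0, 170.5]
scene square [639.1, 78.0, 67.9, 66.2, 51.4]
scene battery [626.3, -86.9, 89.0, 83.7, 74.2]
side long [450.7, -200.7, 105.8, 49.6, 105.5]
side oblong [446.9, 6.2, 83.9, 42.4, 23.1]
side controller [453.6, 162.4, 133.4, 37.1, 108.6]
side round [461.9, 355.8, 68.8, 62.2, 16.2]
side square [645.1, 69.5, 65.7, 60.2, 50.8]
side speaker [449.2, -380.3, 151.9, 59.5, 100.2]Traceback (most recent call last):
  File "<stdin>", line 7, in <module>
  File "h.py", line 14, in rect
    c=max(cv2.findContours(m,cv2.RETR_EXTERNAL,cv2.CHAIN_APPROX_NONE)[0],key=cv2.contourArea)
ValueError: max() iterable argument is empty
```

```bash
python3 - <<'E'
from h import *
p=ctrl.camera_params("scene")
print("pw",ray(p,[(198,322)],.05)); w=ctrl.camera_params("wrist"); print(w, ctrl.get_obs()["tool_pos"])
cv2.imwrite("pics/w0.png",ctrl.capture("wrist")[:,:,::-1])
E
```

```text
pw [[ 0.62821979 -0.26639331]]
{'mtx': array([[410.31820689,   0.        , 321.96278783],
       [  0.        , 410.31820689, 239.87801338],
       [  0.        ,   0.        ,   1.        ]]), 'position': array([0.62592603, 0.07383482, 0.38271821]), 'rotation': array([ 1.35377417e-01,  9.90793498e-01,  4.41692771e-04, -1.00235402e-03])} [ 6.24569641e-01 -4.84692536e-05  2.40904780e-01]
```

View pics/w0.png

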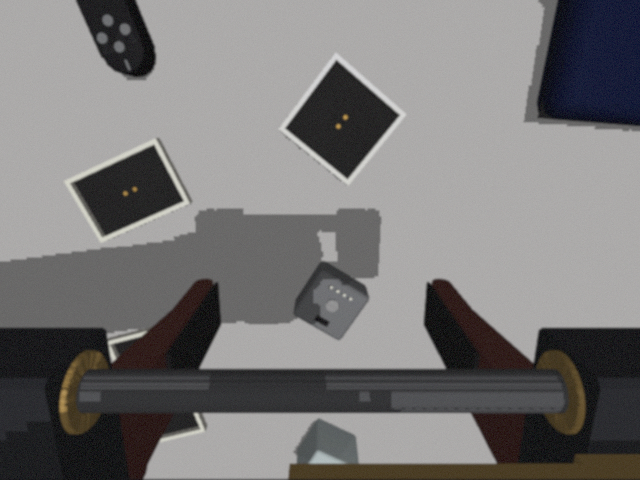

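```bash
cat >> h.py <<'E'
def state():
    o=ctrl.get_obs(); x=rot(o["ee_rot"]).apply([1,0,0]); return o["tool_pos"]*100,np.degrees(np.arctan2(x[1],x[0])),o
def go(x,y,z,psi):
    """print shift (cm, current tool axes) and turn (5-degree units) to TCP x,y,z in mm, tool-x yaw psi (mod 180)"""
    t,p,o=state(); d=rot(o["ee_rot"]).inv().apply(np.array([x,y,z])/10-t); w=(p-psi+90)%180-90
    print("tcp mm",(t*10).round(1),"psi",round(p,1),"-> d",d.round(2),"turn",round(w/5,2))
E
python3 - <<'E'
from h import *
p=ctrl.camera_params("wrist"); im=cv2.imread("pics/w0.png"); g=cv2.cvtColor(im,cv2.COLOR_BGR2GRAY)
m=(g>195).astype(np.uint8)*255; print("square",rect(p,m,(270,45,415,192),.009)); print("oblong",rect(p,m,(55,130,197,250),.009))
m=(g<70).astype(np.uint8)*255; print("squareD",rect(p,m,(270,45,415,192),.003)); print("oblongD",rect(p,m,(55,130,197,250),.003))
print(ray(p,[(332,306),(369,297),(339,339),(295,309)],.034)*1000)
b=ray(p,[(332,306)],.034)[0]*1000
go(b[0],b[1]-60,200,90)
E
```

```text
square [642.8, 77.6, 79.5, 78.9, 141.4]
oblong [446.0, 15.1, 94.7, 63.4, 23.4]
squareD [642.9, 77.6, 70.2, 70.0, 51.3]
oblongD [444.6, 14.7, 84.1, 54.1, 23.5]
[[ 634.67372007  -86.69946916]
 [ 668.56849297  -77.67176946]
 [ 641.53870665 -120.61906754]
 [ 600.43346319  -89.76912653]]
tcp mm [624.7  -0.  241. ] psi 90.0 -> d [-14.67   1.01   4.1 ] turn -0.0
```

{"name": "apply_moves", "arguments": {"plan": [[1, -2.9, 0.2, 0, 0, 0, 0], [1, -2.9, 0.2, 0, 0, 0, 0], [1, -2.9, 0.2, 0, 0, 0, 0], [1, -2.9, 0.2, 0, 0, 0, 0], [1, -2.9, 0.2, 0, 0, 0, 0], [1, 0, 0, 0, 0, 0, 0], [1, 0, 0, 0, 0, 0, 0]], "squeeze": 15}}

```text
t: 0.73
tool_pos: [0.6345, -0.1475, 0.2411]
ee_rot: [-0.0, 0.709, 0.706, -0.001]
ft_force: [0.7, -0.2, 0.1]
width: 0.088
finger_force: 0.0
```

```bash
python3 - <<'E'
from h import *
p=ctrl.camera_params("wrist"); cv2.imwrite("pics/w1.png",ctrl.capture("wrist")[:,:,::-1]); np.save("w1.npy",p,allow_pickle=True)
E
```

```text
(no output)
```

View pics/w1.png

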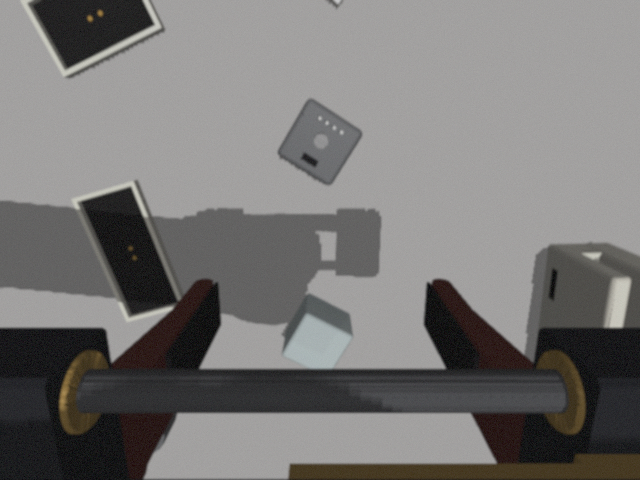

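```bash
python3 - <<'E'
from h import *
p=np.load("w1.npy",allow_pickle=True).item(); im=cv2.imread("pics/w1.png"); g=cv2.cvtColor(im,cv2.COLOR_BGR2GRAY)
print(g[141,340],g[141,400],g[185,175],g[250,130])
m=(g<135).astype(np.uint8)*255; m=cv2.morphologyEx(m,cv2.MORPH_CLOSE,np.ones((5,5)))
b=rect(p,m,(265,90,375,195),.034); print("battery",b)
m=(g<60).astype(np.uint8)*255; m=cv2.morphologyEx(m,cv2.MORPH_CLOSE,np.ones((5,5))); print("longD",rect(p,m,(70,175,187,328),.003)); 
print(ray(p,[(73,198),(135,181),(180,304),(128,320)],.009).mean(0))
print("pw",ray(p,[(310,295),(352,329),(324,375),(283,350)],.05)*1000)
go(b[0],b[1],110,b[4]); go(b[0],b[1],110,b[4]+90)
E
```

```text
110 160 161 55
battery [633.0, -87.9, 54.9, 53.9, 58.0]
longD [458.3, -205.2, 148.8, 61.8, 106.6]
[ 0.4514848  -0.19073208]
pw [[ 624.53758209 -216.50134115]
 [ 661.82563163 -249.48138313]
 [ 636.62668106 -296.57336691]
 [ 599.34313529 -270.45921355]]
tcp mm [ 634.7 -145.3  241.2] psi 89.9 -> d [ 5.73 -0.17 13.12] turn 6.39
tcp mm [ 634.7 -145.3  241.2] psi 89.9 -> d [ 5.73 -0.17 13.12] turn -11.61
```

{"name": "apply_moves", "arguments": {"plan": [[1, 2.87, -0.09, 3, 0, 0, 0], [1, 2.86, -0.08, 3, 0, 0, 0], [1, 0, 0, 1.5, 0, 0, 0.91], [1, 0, 0, 1.5, 0, 0, 0.91], [1, 0, 0, 1.5, 0, 0, 0.91], [1, 0, 0, 1.5, 0, 0, 0.91], [1, 0, 0, 1.5, 0, 0, 0.92], [1, 0, 0, 1.5, 0, 0, 0.92], [1, 0, 0, 1.5, 0, 0, 0.92], [1, 0, 0, 0, 0, 0, 0]]}}

```text
t: 1.62
tool_pos: [0.6315, -0.085, 0.0736]
ee_rot: [-0.002, 0.875, 0.484, -0.002]
ft_force: [-1.2, 0.1, -0.3]
width: 0.0875
finger_force: 0.0
```

```bash
python3 -c "
from h import *
go(633,-88,31,58)"
```

```text
tcp mm [631.5 -85.   73.6] psi 58.0 -> d [-0.16  0.31  4.26] turn -0.01
```

{"name": "apply_moves", "arguments": {"plan": [[1, -0.16, 0.3, 1.4, 0, 0, 0], [1, 0, 0, 1.4, 0, 0, 0], [1, 0, 0, 1.4, 0, 0, 0], [1, 0, 0, 0, 0, 0, 0], [0, 0, 0, 0, 0, 0, 0], [0, 0, 0, 0, 0, 0, 0], [0, 0, 0, 0, 0, 0, 0], [0, 0, 0, 0, 0, 0, 0], [0, 0, 0, 0, 0, 0, 0], [0, 0, 0, 0, 0, 0, 0]]}}

```text
t: 2.45
tool_pos: [0.635, -0.0904, 0.0352]
ee_rot: [-0.0, 0.875, 0.485, 0.0]
ft_force: [-2.0, 0.8, 4.3]
width: 0.054
finger_force: 15.0
```

```bash
python3 -c "
from h import *
go(643,77.6,80,51.4)"
```

```text
tcp mm [635.  -90.4  35.2] psi 58.0 -> d [14.68 -8.22 -4.47] turn 1.32
```

{"name": "apply_moves", "arguments": {"plan": [[0, 0, 0, -2, 0, 0, 0], [0, 0, 0, -2, 0, 0, 0], [0, 2.94, -1.64, -1, 0, 0, 0], [0, 2.94, -1.64, 0, 0, 0, 0], [0, 2.94, -1.64, 0, 0, 0, 0], [0, 2.93, -1.65, 0, 0, 0, 0], [0, 2.93, -1.65, 0, 0, 0, 0.66], [0, 0, 0, 0, 0, 0, 0.66], [0, 0, 0, 0, 0, 0, 0], [0, 0, 0, 0, 0, 0, 0]]}}

```text
t: 3.28
tool_pos: [0.643, 0.0771, 0.0846]
ee_rot: [0.0, 0.901, 0.435, -0.0]
ft_force: [0.0, -0.6, -1.6]
width: 0.0538
finger_force: 15.0
```

```bash
python3 -c "
from h import *
go(643,77.6,39,51.4);print(state()[2]['width'])
cv2.imwrite('pics/w2.png',ctrl.capture('wrist')[:,:,::-1])
go(643,77.6,39,51.4)"
```

```text
tcp mm [643.   77.1  84.6] psi 51.5 -> d [ 0.05 -0.03  4.56] turn 0.02
0.05380351498722597
tcp mm [643.   75.9  84.6] psi 51.4 -> d [ 0.13 -0.11  4.56] turn 0.01
```

View pics/w2.png

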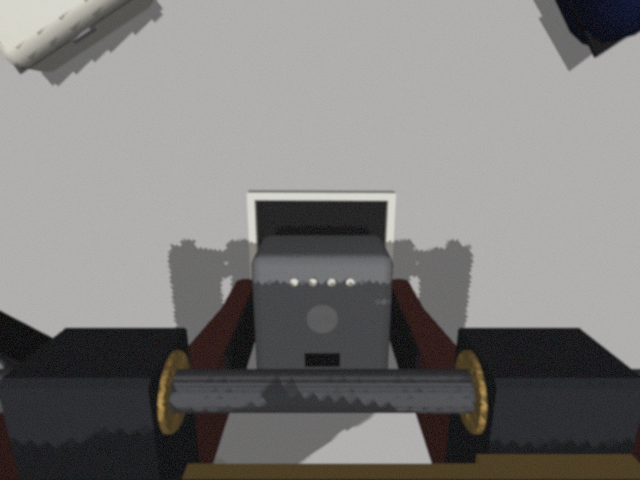

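{"name": "apply_moves", "arguments": {"plan": [[0, 0.07, -0.07, 1.5, 0, 0, 0], [0, 0, 0, 1.5, 0, 0, 0], [0, 0, 0, 1.1, 0, 0, 0], [0, 0, 0, 0.5, 0, 0, 0], [0, 0, 0, 0, 0, 0, 0], [0, 0, 0, 0, 0, 0, 0], [0.8, 0, 0, 0, 0, 0, 0], [0.8, 0, 0, 0, 0, 0, 0], [0.8, 0, 0, 0, 0, 0, 0], [0.8, 0, 0, 0, 0, 0, 0]]}}

```text
t: 4.17
tool_pos: [0.6432, 0.0784, 0.039]
ee_rot: [0.0, 0.901, 0.434, 0.0]
ft_force: [0.1, 0.6, 0.3]
width: 0.0702
finger_force: 0.0
```

{"name": "apply_moves", "arguments": {"plan": [[1, 0, 0, -2.5, 0, 0, 0], [1, 0, 0, -2.5, 0, 0, 0], [1, 0, 0, -3.5, 0, 0, 0], [1, 0, 0, -3.5, 0, 0, 0], [1, 0, 0, -3.5, 0, 0, 0], [1, 0, 0, -3, 0, 0, 0], [1, 0, 0, 0, 0, 0, 0], [1, 0, 0, 0, 0, 0, 0]]}}

```text
t: 4.83
tool_pos: [0.644, 0.0786, 0.226]
ee_rot: [0.0, 0.901, 0.434, 0.002]
ft_force: [0.6, 0.1, -0.6]
width: 0.0877
finger_force: 0.0
```

```bash
python3 -c "
from h import *
# earcase rough (627,262): put camera over it, keeping psi
import math
go(643,77.6,39,51.4)
ps=math.radians(60); go(640-60*math.cos(ps),275-60*math.sin(ps)-0,225,51.4)
im=ctrl.capture('scene')[160:340,220:490,::-1]; cv2.imwrite('pics/s1.png',cv2.resize(im,None,fx=2.5,fy=2.5))"
```

```text
tcp mm [644.   78.6 226. ] psi 51.4 -> d [-0.2  -0.07 18.7 ] turn 0.0
tcp mm [644.   78.6 226. ] psi 51.4 -> d [  9.17 -11.67   0.1 ] turn 0.0
```

View pics/s1.png

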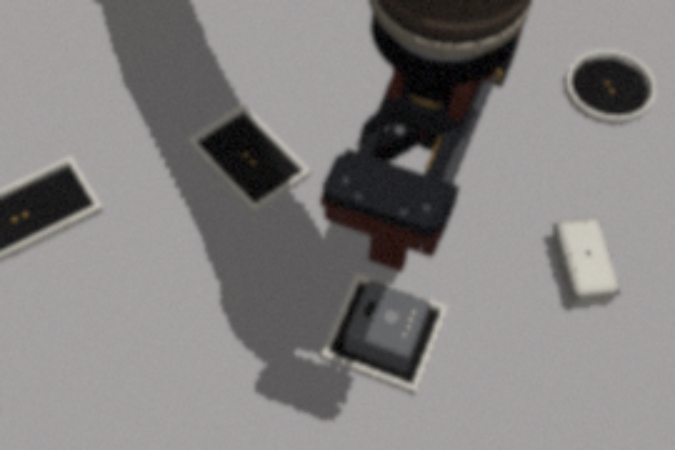

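{"name": "apply_moves", "arguments": {"plan": [[1, 1.83, -2.33, 0, 0, 0, 0], [1, 1.83, -2.33, 0, 0, 0, 0], [1, 1.83, -2.33, 0, 0, 0, 0], [1, 1.83, -2.33, 0, 0, 0, 0], [1, 1.83, -2.33, 0, 0, 0, 0], [1, 0, 0, 0, 0, 0, 0], [1, 0, 0, 0, 0, 0, 0], [1, 0, 0, 0, 0, 0, 0]]}}

```text
t: 5.55
tool_pos: [0.6085, 0.2217, 0.222]
ee_rot: [0.0, 0.901, 0.434, -0.001]
ft_force: [0.2, -1.1, -0.3]
width: 0.0876
finger_force: 0.0
```

```bash
python3 - <<'E'
from h import *
p=ctrl.camera_params("wrist"); im=ctrl.capture("wrist")[:,:,::-1].copy(); cv2.imwrite("pics/w3.png",im); np.save("w3.npy",p,allow_pickle=True)
g=cv2.cvtColor(im,cv2.COLOR_BGR2GRAY); m=(g>190).astype(np.uint8)*255
uv=proj(p,[.63,.262,.03])[0].astype(int);print(uv)
print(rect(p,m,(max(uv[0]-90,0),max(uv[1]-90,0),uv[0]+90,uv[1]+90),.025))
E
```

```text
[311 163]
[632.4, 254.4, 60.9, 29.0, 170.6]
```

View pics/w3.png

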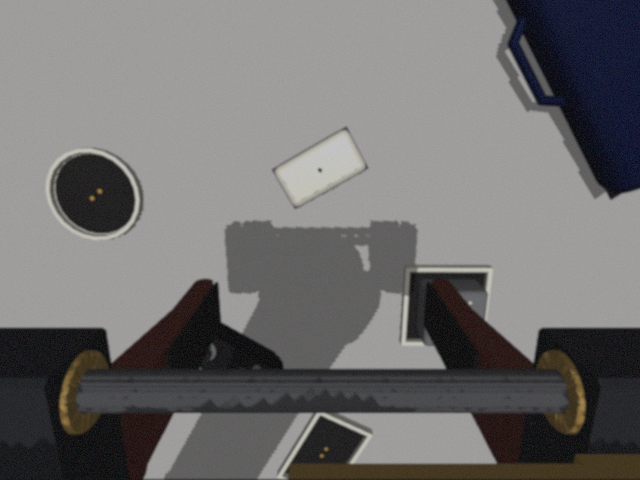

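```bash
python3 - <<'E'
from h import *
p=np.load("w3.npy",allow_pickle=True).item(); im=cv2.imread("pics/w3.png"); g=cv2.cvtColor(im,cv2.COLOR_BGR2GRAY)
print(ray(p,[(273,170),(346,128),(368,168),(295,208)],.032)*1000,ray(p,[(273,170),(346,128),(368,168),(295,208)],.032).mean(0)*1000)
m=(g>190).astype(np.uint8)*255; print("round",rect(p,m,(40,140,150,245),.009))
m=(g<60).astype(np.uint8)*255; print("roundD",rect(p,m,(40,140,150,245),.003))
go(633.5,255,92,-9.4)
E
```

```text
[[602.73624002 276.91635859]
 [668.32049192 266.16123215]
 [663.21634865 230.73640253]
 [596.79172003 242.06128717]] [632.76620015 253.96882011]
round [468.5, 396.7, 1.3, 0.5, 1.5]
roundD [461.0, 359.0, 67.8, 67.0, 51.5]
tcp mm [608.9 220.9 222.5] psi 51.3 -> d [ 4.22 -0.21 13.04] turn 12.14
```

{"name": "apply_moves", "arguments": {"plan": [[1, 2.05, -0.12, 1, 0, 0, 0], [1, 2.04, -0.11, 1, 0, 0, 0], [1, 0, 0, 1, 0, 0, 0.93], [1, 0, 0, 1, 0, 0, 0.93], [1, 0, 0, 1, 0, 0, 0.93], [1, 0, 0, 1, 0, 0, 0.93], [1, 0, 0, 1, 0, 0, 0.93], [1, 0, 0, 1, 0, 0, 0.93], [1, 0, 0, 1, 0, 0, 0.94], [1, 0, 0, 1, 0, 0, 0.94]]}}

```text
t: 6.43
tool_pos: [0.6333, 0.2536, 0.1228]
ee_rot: [0.001, 0.993, 0.119, -0.0]
ft_force: [0.3, -0.5, 0.0]
width: 0.0879
finger_force: 0.0
```

{"name": "apply_moves", "arguments": {"plan": [[1, 0, 0, 1, 0, 0, 0.93], [1, 0, 0, 1, 0, 0, 0.93], [1, 0, 0, 1, 0, 0, 0.93], [1, 0, 0, 1, 0, 0, 0.93], [1, 0, 0, 0, 0, 0, 0.95], [1, 0, 0, 0, 0, 0, 0], [1, 0, 0, 0, 0, 0, 0], [1, 0, 0, 0, 0, 0, 0]]}}

```text
t: 7.1
tool_pos: [0.6332, 0.255, 0.0839]
ee_rot: [0.0, 0.997, -0.08, 0.0]
ft_force: [0.0, -0.4, -0.8]
width: 0.0878
finger_force: 0.0
```

```bash
python3 - <<'E'
from h import *
go(632.6,254.2,31,-9.4)
E
```

```text
tcp mm [633.2 255.   83.9] psi -9.2 -> d [-0.05  0.09  5.29] turn 0.05
```

{"name": "apply_moves", "arguments": {"plan": [[1, 0, 0.05, 2, 0, 0, 0], [1, 0, 0, 2, 0, 0, 0], [1, 0, 0, 1.2, 0, 0, 0], [1, 0, 0, 0, 0, 0, 0], [0, 0, 0, 0, 0, 0, 0], [0, 0, 0, 0, 0, 0, 0], [0, 0, 0, 0, 0, 0, 0], [0, 0, 0, 0, 0, 0, 0], [0, 0, 0, 0, 0, 0, 0], [0, 0, 0, 0, 0, 0, 0]]}}

```text
t: 7.93
tool_pos: [0.6329, 0.2557, 0.0322]
ee_rot: [-0.0, 0.997, -0.081, 0.0]
ft_force: [-0.1, -0.2, 0.9]
width: 0.0512
finger_force: 0.0
```

```bash
python3 - <<'E'
from h import *
go(445.5,15,95,23.4)
E
```

```text
tcp mm [632.9 255.7  32.2] psi -9.2 -> d [-14.63  26.76  -6.3 ] turn -6.53
```

{"name": "apply_moves", "arguments": {"plan": [[0, 0, 0, 0, 0, 0, 0], [0, 0, 0, 0, 0, 0, 0], [0, 0, 0, 0, 0, 0, 0], [0, 0, 0, 0, 0, 0, 0], [0, 0, 0, -2, 0, 0, 0], [0, 0, 0, -3, 0, 0, 0], [0, 0, 0, -3, 0, 0, 0], [0, 0, 0, 0, 0, 0, 0]]}}

```text
t: 8.6
tool_pos: [0.6359, 0.2563, 0.1177]
ee_rot: [-0.002, 0.997, -0.081, 0.004]
ft_force: [0.7, -0.3, 0.3]
width: 0.0379
finger_force: 15.0
```

{"name": "apply_moves", "arguments": {"plan": [[0, -1.46, 2.68, 0, 0, 0, 0], [0, -1.46, 2.68, 0, 0, 0, 0], [0, -1.46, 2.68, 0, 0, 0, 0], [0, -1.46, 2.68, 0, 0, 0, 0], [0, -1.46, 2.68, 0, 0, 0, 0], [0, -1.46, 2.68, 0, 0, 0, 0], [0, -1.46, 2.68, 0, 0, 0, 0], [0, -1.46, 2.67, 0, 0, 0, 0], [0, -1.46, 2.67, 0, 0, 0, 0], [0, -1.46, 2.67, 0, 0, 0, 0]]}}

```text
t: 9.43
tool_pos: [0.4444, 0.0138, 0.1115]
ee_rot: [-0.0, 0.997, -0.081, 0.0]
ft_force: [0.8, -0.9, -0.4]
width: 0.0379
finger_force: 15.0
```

{"name": "apply_moves", "arguments": {"plan": [[0, 0, 0, 0, 0, 0, -0.93], [0, 0, 0, 0, 0, 0, -0.93], [0, 0, 0, 0, 0, 0, -0.93], [0, 0, 0, 0, 0, 0, -0.93], [0, 0, 0, 0, 0, 0, -0.93], [0, 0, 0, 0, 0, 0, -0.93], [0, 0, 0, 0, 0, 0, -0.95], [0, 0, 0, 0, 0, 0, 0], [0, 0, 0, 0, 0, 0, 0]]}}

```text
t: 10.18
tool_pos: [0.4455, 0.0146, 0.1116]
ee_rot: [-0.0, 0.98, 0.201, 0.0]
ft_force: [-0.2, -0.3, -0.3]
width: 0.038
finger_force: 15.0
```

```bash
python3 - <<'E'
from h import *
go(445.5,15,36,23.4);go(445.5,15,36,23.4); print(state()[2]["width"])
cv2.imwrite("pics/w4.png",ctrl.capture("wrist")[:,:,::-1])
E
```

```text
tcp mm [445.5  14.6 111.6] psi 23.2 -> d [ 0.02 -0.03  7.56] turn -0.03
tcp mm [445.5  14.6 111.6] psi 23.2 -> d [ 0.02 -0.03  7.56] turn -0.03
0.03795291016325619
```

View pics/w4.png

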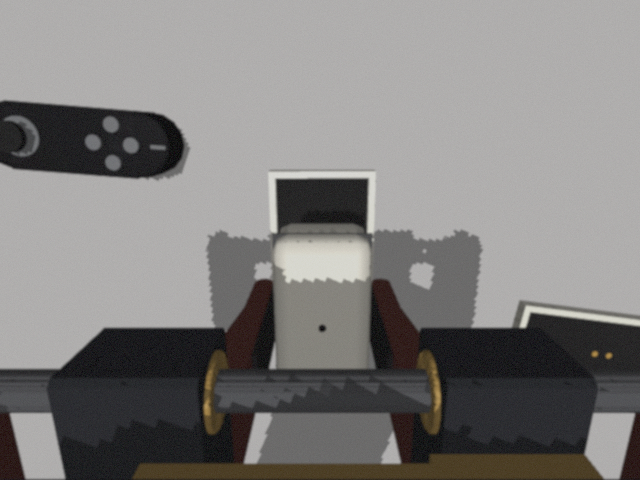

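{"name": "apply_moves", "arguments": {"plan": [[0, 0, 0, 2.5, 0, 0, 0], [0, 0, 0, 2.5, 0, 0, 0], [0, 0, 0, 1.6, 0, 0, 0], [0, 0, 0, 0.9, 0, 0, 0], [0, 0, 0, 0, 0, 0, 0], [0, 0, 0, 0, 0, 0, 0], [0.8, 0, 0, 0, 0, 0, 0], [0.8, 0, 0, 0, 0, 0, 0], [0.8, 0, 0, 0, 0, 0, 0], [0.8, 0, 0, 0, 0, 0, 0]]}}

```text
t: 11.07
tool_pos: [0.4459, 0.0148, 0.0373]
ee_rot: [-0.0, 0.979, 0.203, 0.001]
ft_force: [0.3, 0.1, -0.5]
width: 0.061
finger_force: 0.0
```

{"name": "apply_moves", "arguments": {"plan": [[0.9, 0, 0, -2, 0, 0, 0], [1, 0, 0, -3, 0, 0, 0], [1, 0, 0, -3, 0, 0, -0.95], [1, 0, 0, -3, 0, 0, -0.95], [1, 0, 0, -3, 0, 0, -0.95], [1, 0, 0, -3, 0, 0, -0.95], [1, 0, 0, 0, 0, 0, -0.95], [1, 0, 0, 0, 0, 0, -0.95], [1, 0, 0, 0, 0, 0, -0.95], [1, 0, 0, 0, 0, 0, -0.95]]}}

```text
t: 11.9
tool_pos: [0.4455, 0.0147, 0.2073]
ee_rot: [0.0, 0.859, 0.512, 0.001]
ft_force: [0.4, -0.7, -0.6]
width: 0.0878
finger_force: 0.0
```

{"name": "apply_moves", "arguments": {"plan": [[1, 0, 0, 0, 0, 0, -0.95], [1, 0, 0, 0, 0, 0, -0.95], [1, 0, 0, 0, 0, 0, -0.95], [1, 0, 0, 0, 0, 0, -0.95], [1, 0, 0, 0, 0, 0, -0.95], [1, 0, 0, 0, 0, 0, -0.95], [1, 2.7, 0.5, 0, 0, 0, 0], [1, 2.7, 0.5, 0, 0, 0, 0], [1, 0, 0, 0, 0, 0, 0], [1, 0, 0, 0, 0, 0, 0]]}}

```text
t: 12.73
tool_pos: [0.4556, 0.0699, 0.2068]
ee_rot: [0.0, 0.707, 0.707, 0.0]
ft_force: [0.2, -0.4, -1.3]
width: 0.088
finger_force: 0.0
```

```bash
python3 - <<'E'
from h import *
p=ctrl.camera_params("wrist"); im=ctrl.capture("wrist")[:,:,::-1].copy(); cv2.imwrite("pics/w5.png",im); np.save("w5.npy",p,allow_pickle=True)
g=cv2.cvtColor(im,cv2.COLOR_BGR2GRAY); m=(g<75).astype(np.uint8)*255; m=cv2.morphologyEx(m,cv2.MORPH_CLOSE,np.ones((7,7)))
uv=proj(p,[.457,.156,.025])[0].astype(int);print(uv)
b=rect(p,m,(uv[0]-100,max(uv[1]-110,0),uv[0]+100,uv[1]+110),.022);print(b)
go(b[0],b[1],85,b[4])
E
```

```text
[322 108]
[453.6, 164.2, 102.3, 35.8, 108.5]
tcp mm [455.4  68.7 206.8] psi 90.0 -> d [ 9.56 -0.19 12.17] turn -3.71
```

View pics/w5.png

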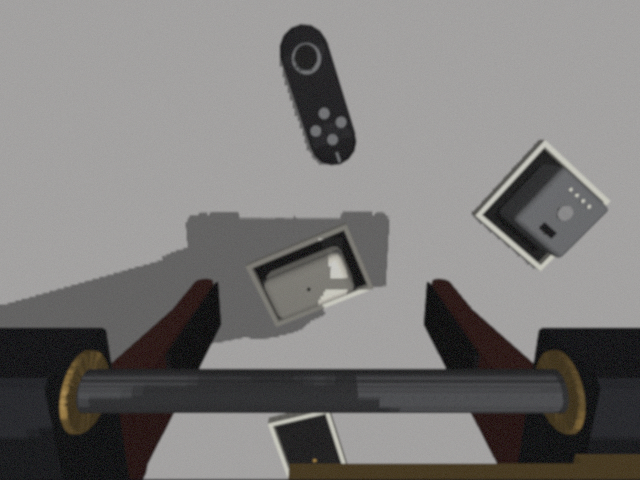

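{"name": "apply_moves", "arguments": {"plan": [[1, 3.2, -0.06, 2, 0, 0, 0], [1, 3.2, -0.06, 3, 0, 0, 0], [1, 3.1, -0.06, 3, 0, 0, 0], [1, 0, 0, 3, 0, 0, -0.92], [1, 0, 0, 1, 0, 0, -0.93], [1, 0, 0, 0, 0, 0, -0.93], [1, 0, 0, 0, 0, 0, -0.93], [1, 0, 0, 0, 0, 0, 0], [1, 0, 0, 0, 0, 0, 0], [1, 0, 0, 0, 0, 0, 0]]}}

```text
t: 13.62
tool_pos: [0.4543, 0.1603, 0.0895]
ee_rot: [0.0, 0.586, 0.81, 0.0]
ft_force: [0.0, 0.1, -0.6]
width: 0.0876
finger_force: 0.0
```

```bash
python3 - <<'E'
from h import *
go(453.6,164,30,108.5)
E
```

```text
tcp mm [454.3 160.3  89.5] psi 108.2 -> d [0.37 0.05 5.95] turn -0.05
```

{"name": "apply_moves", "arguments": {"plan": [[1, 0.3, 0.05, 2, 0, 0, 0], [1, 0, 0, 2, 0, 0, 0], [0.7, 0, 0, 1.2, 0, 0, 0], [0.7, 0, 0, 0.7, 0, 0, 0], [0.7, 0, 0, 0, 0, 0, 0], [0, 0, 0, 0, 0, 0, 0], [0, 0, 0, 0, 0, 0, 0], [0, 0, 0, 0, 0, 0, 0], [0, 0, 0, 0, 0, 0, 0], [0, 0, 0, 0, 0, 0, 0]]}}

```text
t: 14.45
tool_pos: [0.4539, 0.1642, 0.0307]
ee_rot: [0.0, 0.585, 0.811, 0.0]
ft_force: [0.5, -0.6, -0.2]
width: 0.0377
finger_force: 0.0
```

{"name": "apply_moves", "arguments": {"plan": [[0, 0, 0, 0, 0, 0, 0], [0, 0, 0, 0, 0, 0, 0], [0, 0, 0, 0, 0, 0, 0], [0, 0, 0, 0, 0, 0, 0]]}}

```text
t: 14.78
tool_pos: [0.4538, 0.1642, 0.0307]
ee_rot: [0.0, 0.585, 0.811, 0.0]
ft_force: [-0.8, -1.2, 5.7]
width: 0.0361
finger_force: 15.0
```

```bash
python3 - <<'E'
from h import *
p=np.load("w1.npy",allow_pickle=True).item(); c=ray(p,[(73,198),(135,181),(180,304),(128,320)],.009)*1000
print(c.round(1),np.degrees(np.arctan2(*(c[1]-c[2])[::-1])),np.degrees(np.arctan2(*(c[0]-c[3])[::-1])))
go(451,-191,120,106)
E
```

```text
[[ 406.  -137.2]
 [ 465.1 -121.7]
 [ 494.3 -243.4]
 [ 440.6 -260.6]] 103.53051132237692 105.6508301898773
tcp mm [453.8 164.2  30.7] psi 108.4 -> d [-33.6  -11.5   -8.94] turn 0.49
```

{"name": "apply_moves", "arguments": {"plan": [[0, 0, 0, -2, 0, 0, 0], [0, 0, 0, -3, 0, 0, 0], [0, 0, 0, -4, 0, 0, 0], [0, -3.36, -1.15, 0, 0, 0, 0], [0, -3.36, -1.15, 0, 0, 0, 0], [0, -3.36, -1.15, 0, 0, 0, 0], [0, -3.36, -1.15, 0, 0, 0, 0], [0, -3.36, -1.15, 0, 0, 0, 0], [0, -3.36, -1.15, 0, 0, 0, 0], [0, -3.36, -1.15, 0, 0, 0, 0]]}}

```text
t: 15.62
tool_pos: [0.4512, -0.0862, 0.1203]
ee_rot: [0.0, 0.585, 0.811, 0.0]
ft_force: [0.8, 0.2, -0.3]
width: 0.036
finger_force: 15.0
```

{"name": "apply_moves", "arguments": {"plan": [[0, -3.36, -1.15, 0, 0, 0, 0], [0, -3.36, -1.15, 0, 0, 0, 0], [0, -3.36, -1.15, 0, 0, 0, 0.25], [0, 0, 0, 0, 0, 0, 0.25], [0, 0, 0, 0, 0, 0, 0], [0, 0, 0, 0, 0, 0, 0], [0, 0, 0, 0, 0, 0, 0]]}}

```text
t: 16.2
tool_pos: [0.4508, -0.1896, 0.12]
ee_rot: [-0.0, 0.601, 0.799, 0.0]
ft_force: [0.9, 0.2, 0.1]
width: 0.0358
finger_force: 15.0
```

```bash
python3 - <<'E'
from h import *
go(451,-191,34.5,106);print(state()[2]["width"])
cv2.imwrite("pics/w6.png",ctrl.capture("wrist")[:,:,::-1]); np.save("w6.npy",ctrl.camera_params("wrist"),allow_pickle=True)
E
```

```text
tcp mm [ 450.8 -189.6  120. ] psi 106.1 -> d [-0.14 -0.02  8.55] turn 0.02
0.03580475173602078
```

View pics/w6.png

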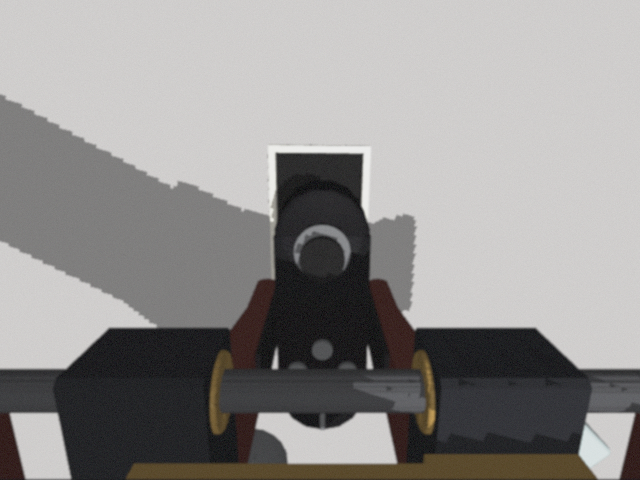

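```bash
python3 - <<'E'
from h import *
p=np.load("w6.npy",allow_pickle=True).item(); c=ray(p,[(268,146),(371,147)],.009)*1000; print(c); d=c[1]-c[0]; print(np.linalg.norm(d),np.degrees(np.arctan2(d[1],d[0]))+90)
n=np.array([-d[1],d[0]])/np.linalg.norm(d); print(c.mean(0)-65*n); x=c.mean(0)-65*n; go(x[0],x[1],34.5,106)
E
```

```text
[[ 403.62631428 -138.80898087]
 [ 463.32153689 -122.13660239]]
61.97973707017268 105.60460577218842
[ 450.95874647 -193.07695314]
tcp mm [ 450.9 -189.5  120. ] psi 106.1 -> d [-0.35 -0.1   8.55] turn 0.02
```

{"name": "apply_moves", "arguments": {"plan": [[0, -0.28, -0.07, 2.5, 0, 0, 0], [0, 0, 0, 2.5, 0, 0, 0], [0, 0, 0, 2.4, 0, 0, 0], [0, 0, 0, 1.1, 0, 0, 0], [0, 0, 0, 0, 0, 0, 0], [0, 0, 0, 0, 0, 0, 0], [0.8, 0, 0, 0, 0, 0, 0], [0.8, 0, 0, 0, 0, 0, 0], [0.8, 0, 0, 0, 0, 0, 0], [0.8, 0, 0, 0, 0, 0, 0]]}}

```text
t: 17.08
tool_pos: [0.4514, -0.1941, 0.0359]
ee_rot: [0.001, 0.602, 0.798, 0.0]
ft_force: [-0.2, -0.2, 0.6]
width: 0.0595
finger_force: 0.0
```

{"name": "apply_moves", "arguments": {"plan": [[0.8, 0, 0, -2, 0, 0, 0], [1, 0, 0, -3, 0, 0, 0], [1, 0, 0, -3, 0, 0, 0], [1, 0, 0, -3, 0, 0, 0], [1, 0, 0, -3, 0, 0, 0], [1, -3.4, 0, -3, 0, 0, 0], [1, -3.4, 0, 0, 0, 0, 0], [1, -3.4, 0, 0, 0, 0, 0], [1, -3.4, 0, 0, 0, 0, 0], [1, -3.4, 0, 0, 0, 0, 0]]}}

```text
t: 17.92
tool_pos: [0.4972, -0.3562, 0.2036]
ee_rot: [0.001, 0.602, 0.799, 0.0]
ft_force: [0.1, -0.1, -0.7]
width: 0.0883
finger_force: 0.0
```

{"name": "apply_moves", "arguments": {"plan": [[1, -3.4, 0, 0, 0, 0, 0], [1, -3.4, 0, 0, 0, 0, 0], [1, 0, 0, 0, 0, 0, 0], [1, 0, 0, 0, 0, 0, 0], [1, 0, 0, 0, 0, 0, 0]]}}

```text
t: 18.33
tool_pos: [0.5154, -0.4195, 0.2025]
ee_rot: [-0.0, 0.602, 0.798, 0.0]
ft_force: [0.3, 0.2, 0.5]
width: 0.0877
finger_force: 0.0
```

```bash
python3 - <<'E'
from h import *
p=ctrl.camera_params("wrist"); im=ctrl.capture("wrist")[:,:,::-1].copy(); cv2.imwrite("pics/w7.png",im); np.save("w7.npy",p,allow_pickle=True)
go(458,-366,100,106); print(proj(p,[.458,-.366,.04]))
E
```

```text
tcp mm [ 515.5 -418.9  202.7] psi 106.0 -> d [ 6.66 -4.08 10.28] turn -0.0
[[264.34012025 135.07169017]]
```

View pics/w7.png

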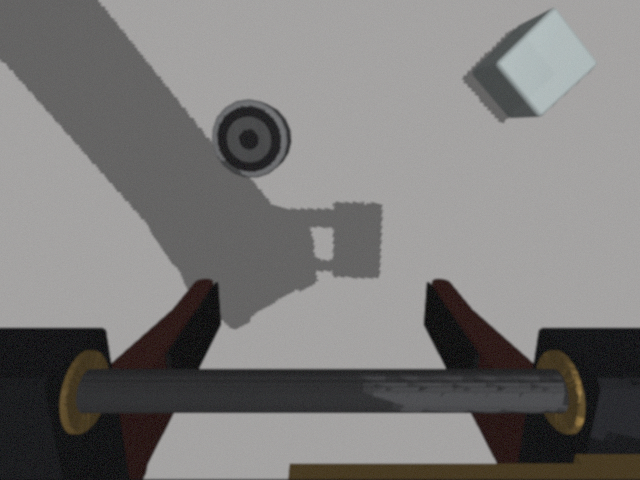

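```bash
python3 - <<'E'
from h import *
p=np.load("w7.npy",allow_pickle=True).item(); g=cv2.imread("pics/w7.png",0)
m=(g<60).astype(np.uint8)*255; b=rect(p,m,(205,90,300,185),.04); print(b,ray(p,[(249,139)],.04)*1000); go(b[0],b[1],33,106)
E
```

```text
[447.7, -371.9, 44.3, 44.1, 16.0] [[ 448.02557449 -371.70986201]]
tcp mm [ 515.5 -418.9  202.7] psi 106.0 -> d [ 6.37 -5.23 16.98] turn -0.0
```

{"name": "apply_moves", "arguments": {"plan": [[1, 2.12, -1.74, 3, 0, 0, 0], [1, 2.12, -1.74, 3, 0, 0, 0], [1, 2.13, -1.75, 3, 0, 0, 0], [1, 0, 0, 2.5, 0, 0, 0], [1, 0, 0, 0, 0, 0, 0], [1, 0, 0, 0, 0, 0, 0], [1, 0, 0, 0, 0, 0, 0]]}}

```text
t: 18.97
tool_pos: [0.4495, -0.3736, 0.0896]
ee_rot: [0.001, 0.602, 0.799, 0.0]
ft_force: [-0.0, -0.4, 0.9]
width: 0.0879
finger_force: 0.0
```

```bash
python3 - <<'E'
from h import *
go(447.8,-371.8,33,106)
E
```

```text
tcp mm [ 449.5 -373.6   89.6] psi 106.0 -> d [ 0.24 -0.12  5.66] turn 0.0
```

{"name": "apply_moves", "arguments": {"plan": [[1, 0.15, -0.1, 2, 0, 0, 0], [1, 0, 0, 2, 0, 0, 0], [0.8, 0, 0, 1.4, 0, 0, 0], [0.8, 0, 0, 0.2, 0, 0, 0], [0.8, 0, 0, 0, 0, 0, 0], [0, 0, 0, 0, 0, 0, 0], [0, 0, 0, 0, 0, 0, 0], [0, 0, 0, 0, 0, 0, 0], [0, 0, 0, 0, 0, 0, 0], [0, 0, 0, 0, 0, 0, 0]]}}

```text
t: 19.8
tool_pos: [0.4472, -0.3727, 0.0332]
ee_rot: [0.001, 0.602, 0.798, 0.0]
ft_force: [-0.1, 0.5, 7.3]
width: 0.0554
finger_force: 15.0
```

{"name": "apply_moves", "arguments": {"plan": [[0, 0, 0, 0, 0, 0, 0], [0, 0, 0, 0, 0, 0, 0], [0, 0, 0, -2, 0, 0, 0], [0, 0, 0, -3, 0, 0, 0], [0, 0, 0, -4, 0, 0, 0], [0, 0, 0, 0, 0, 0, 0], [0, 0, 0, 0, 0, 0, 0]]}}

```text
t: 20.38
tool_pos: [0.4476, -0.3731, 0.1243]
ee_rot: [0.003, 0.602, 0.798, 0.0]
ft_force: [-0.8, -1.0, -2.2]
width: 0.0552
finger_force: 15.0
```

```bash
python3 - <<'E'
from h import *
go(462,360,130,106); cv2.imwrite("pics/w8.png",ctrl.capture("wrist")[:,:,::-1])
E
```

```text
tcp mm [ 447.6 -373.1  124.3] psi 105.9 -> d [70.09 21.52 -0.75] turn -0.01
```

View pics/w8.png

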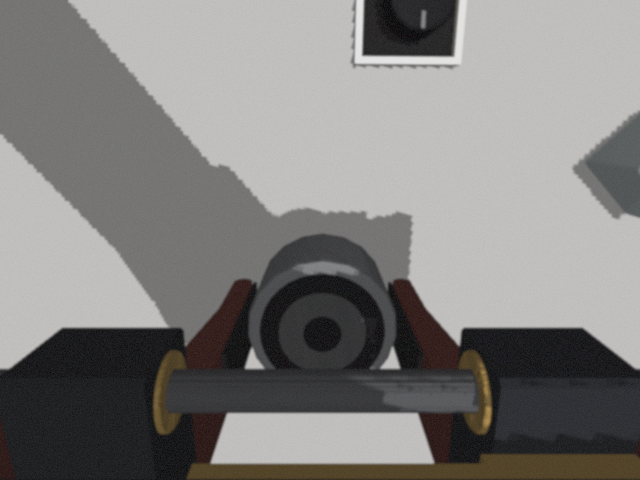

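{"name": "apply_moves", "arguments": {"plan": [[0, 2, 0.62, 0, 0, 0, 0], [0, 3.2, 0.98, 0, 0, 0, 0], [0, 3.2, 0.98, 0, 0, 0, 0], [0, 3.2, 0.98, 0, 0, 0, 0], [0, 3.2, 0.98, 0, 0, 0, 0], [0, 3.2, 0.98, 0, 0, 0, 0], [0, 3.2, 0.98, 0, 0, 0, 0], [0, 3.2, 0.98, 0, 0, 0, 0], [0, 3.2, 0.98, 0, 0, 0, 0], [0, 3.2, 0.98, 0, 0, 0, 0]]}}

```text
t: 21.27
tool_pos: [0.4511, -0.0484, 0.1205]
ee_rot: [-0.001, 0.602, 0.798, -0.001]
ft_force: [0.4, 0.5, -1.6]
width: 0.0556
finger_force: 15.0
```

{"name": "apply_moves", "arguments": {"plan": [[0, 3.2, 0.98, 0, 0, 0, 0], [0, 3.2, 0.98, 0, 0, 0, 0], [0, 3.2, 0.98, 0, 0, 0, 0], [0, 3.2, 0.98, 0, 0, 0, 0], [0, 3.2, 0.98, 0, 0, 0, 0], [0, 3.2, 0.98, 0, 0, 0, 0], [0, 3.2, 0.98, 0, 0, 0, 0], [0, 3.2, 0.98, 0, 0, 0, 0], [0, 3.2, 0.98, 0, 0, 0, 0], [0, 0, 0, 0, 0, 0, 0]]}}

```text
t: 22.1
tool_pos: [0.4563, 0.2584, 0.1204]
ee_rot: [-0.001, 0.599, 0.801, 0.001]
ft_force: [0.8, 1.6, 0.1]
width: 0.0551
finger_force: 15.0
```

```bash
python3 - <<'E'
from h import *
go(462,360,130,106);print(state()[2]["width"])
E
```

```text
tcp mm [456.3 258.4 120.4] psi 106.4 -> d [ 9.59  3.41 -0.93] turn 0.08
0.05506044039361392
```

```bash
python3 - <<'E'
from h import *
p=ctrl.camera_params("wrist"); g=cv2.cvtColor(ctrl.capture("wrist"),cv2.COLOR_RGB2GRAY)
u=proj(p,[.461,.360,.005])[0].astype(int); print(u)
r=(max(u[0]-85,0),max(u[1]-90,0),u[0]+85,u[1]+75)
for z,m in((.003,g<70),(.009,g>205)): print(rect(p,m.astype(np.uint8)*255,r,z))
b=rect(p,(g<70).astype(np.uint8)*255,r,.003); go(b[0],b[1],37,106)
E
```

```text
[376  86]
[460.7, 358.1, 68.8, 68.7, 53.1]
[460.7, 358.3, 80.6, 80.2, 111.0]
tcp mm [456.5 254.7 120.1] psi 106.3 -> d [9.8  3.32 8.31] turn 0.06
```

{"name": "apply_moves", "arguments": {"plan": [[0, 3.26, 1.1, 0, 0, 0, 0], [0, 3.27, 1.1, 0, 0, 0, 0], [0, 3.27, 1.12, 0, 0, 0, 0], [0, 0, 0, 2, 0, 0, 0], [0, 0, 0, 2, 0, 0, 0], [0, 0, 0, 0, 0, 0, 0], [0, 0, 0, 0, 0, 0, 0], [0, 0, 0, 0, 0, 0, 0]]}}

```text
t: 22.82
tool_pos: [0.4635, 0.3533, 0.0819]
ee_rot: [0.0, 0.603, 0.798, -0.0]
ft_force: [-0.1, 0.1, -0.7]
width: 0.0554
finger_force: 15.0
```

```bash
python3 - <<'E'
from h import *
go(460.7,358.7,37,106);print(state()[2]["width"])
E
```

```text
tcp mm [463.5 353.3  81.9] psi 105.9 -> d [ 0.6  -0.12  4.49] turn -0.03
0.05537217490071882
```

{"name": "apply_moves", "arguments": {"plan": [[0, 0.55, -0.12, 1.5, 0, 0, 0], [0, 0, 0, 1.5, 0, 0, 0], [0, 0, 0, 1, 0, 0, 0], [0, 0, 0, 0.45, 0, 0, 0], [0, 0, 0, 0, 0, 0, 0], [0, 0, 0, 0, 0, 0, 0], [0.8, 0, 0, 0, 0, 0, 0], [0.8, 0, 0, 0, 0, 0, 0], [0.8, 0, 0, 0, 0, 0, 0], [0.8, 0, 0, 0, 0, 0, 0]]}}

```text
t: 23.65
tool_pos: [0.4608, 0.3597, 0.0378]
ee_rot: [0.0, 0.602, 0.798, 0.0]
ft_force: [0.7, -0.0, 0.4]
width: 0.0697
finger_force: 0.0
```

{"name": "apply_moves", "arguments": {"plan": [[0.8, 0, 0, -2, 0, 0, 0], [1, 0, 0, -3, 0, 0, 0], [1, 0, 0, -3, 0, 0, 0], [1, 0, 0, -3, 0, 0, 0], [1, 0, 0, -3, 0, 0, 0], [1, -3, 0, -3, 0, 0, 0], [1, -3, 0, -1, 0, 0, 0], [1, -2, 0, 0, 0, 0, 0], [1, 0, 0, 0, 0, 0, 0], [1, 0, 0, 0, 0, 0, 0]]}}

```text
t: 24.48
tool_pos: [0.4828, 0.2821, 0.2173]
ee_rot: [0.0, 0.603, 0.798, 0.0]
ft_force: [-0.6, 0.1, 0.0]
width: 0.0877
finger_force: 0.0
```

```bash
python3 - <<'E'
from h import *
a=ctrl.capture("side")[160:410,180:430,::-1]; b=ctrl.capture("wrist")[:,:,::-1]
cv2.imwrite("pics/f.png",np.hstack([cv2.resize(a,(440,440)),cv2.resize(b[:440,:360],(360,440))]))
E
```

```text
(no output)
```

View pics/f.png

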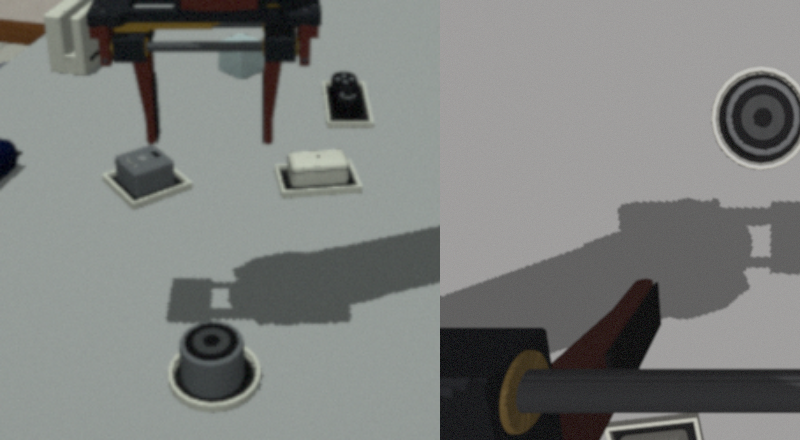

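All four gadgets sit inside their rims: speaker (212,360), battery (145,170), earcase (318,168), controller (345,95). The paperweight still stands behind the gripper.

```bash
python3 -c "
from station import ctrl
print(ctrl.hand_in())"
```

```text
the job is handed in; nothing more can be done
None
```

All four gadgets are upright in their matching cradles, as the last pictures show. The paperweight was left alone, and the job was handed in about 25 s into the 120 s limit.

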